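# Empty the brake-disc dryer and close it up

### The arm

A 6-joint arm with a two-finger parallel gripper is mounted at the origin on the work surface. World frame = base frame: x ahead of the robot, y to its left, z up, the work surface at z = 0. Lengths are in m, angles in rad, forces in N, time in s.
With the tool pointing down it reaches from about 0.35 to 0.975 m from the base axis. Payload 4.9 kg.
Tool frame: the origin (TCP) lies between the finger pads; the fingertips stand 25 mm ahead of it and the grasp point (between the pads) lies 6 mm ahead of it; z points along the fingers, y is the line along which they close (so a half turn about z gives the same grasp; the last joint's range is limited). The gripper opens to 85 mm and grips with 20 to 120 N. Pads are 22 mm wide; open, the fingers measure 114 mm over their backs; the gripper's body (76 mm by 85 mm) begins 54 mm behind the grasp point. The pads swing forward as they close: fully open they stand 13 mm farther back than shut.
Start: joints at [-1.429, 0.053, 1.613, -0, 1.476, -0.119], TCP at [0.161, -0.604, 0.256] pointing down, gripper open.
Joint ranges: [-3.01, 3.01], [-1.01, 2.22], [0.06, 2.58], [-1.02, 4.17], [0.09, 2.62], [-3.14, 3.14]. Speed limits (rad/s): [2.57, 2.57, 3.14, 3.14, 3.14, 3.14].

### API

Orientations are given as a unit quaternion [w, x, y, z].
In Python, from plant import manip gives the robot as it stands.
- The arm moves only by the shell command python3 -m inch 'ROWS'. ROWS is JSON, a list of rows, each a list of 3 entries, a list of its own where there are three numbers: the shift along the tool's x, y, z in m, then the turn, a rotation vector about the tool's x, y, z in rad, then the opening, from 0 (shut) to 1 (fully open). A call has 1 to 8 rows; each row shifts and turns the commanded pose from where the row before left it, along the tool's axes as they then stand; what a row does not reach is not made up. A row lasts 1/10 s, in which the tool goes at most 50 mm and 8.59 degrees, less where a joint would pass 70% of its speed; a pose out of reach is approached as far as the arm can. A call with a gripper value outside its range is refused whole. The fingers move at their own pace and stop on an object; the grip force is fixed at half the most. Time passes only in rows, so rows that do not move let the fingers close. It gives the time, the measured TCP pose, the force, the opening and the grip force at its end, in the units of the state.
- manip.state(): the state, without advancing time (a new reading comes with each control period).
- manip.grab_frame(name): name is "side" or "top"; returns (picture, depth): 384x512x3 uint8, red, green, blue; 384x512 float32, m along the optical axis (not along the pixel's ray), 0 where there is no reading.
- manip.camera_params(name): a dict with "camera_matrix" (3x3 intrinsics, pixels), "rvec" (rotation vector, rad) and "tvec" (3), from world to camera coordinates, as OpenCV has them. Camera axes: x right, y down, z forward; pixel columns grow to the right and rows downward; lengths in m; the calibration is good to about 2 mm. A picture is of the moment at which its call begins. camera_params takes no time and is no camera call.
- manip.job_done(): hands the job in; it is judged then, once.
Trained networks look in the newest picture that a camera, given by its name, has taken for a name from the list of things; names that differ only in an ending like _2 or _b are one class to them, and where a whole thing is asked for, a point or a joint stands for the part that bears it (a point fixed in the world has none). Each returns a list of dicts, best first, with "score" (0 to 1); they miss things now and then, are a little off and sometimes report something else, mostly with a low value. They report only what shows in the picture. A call takes as long as a camera call. They do not tell look-alikes from the thing itself.
- manip.look_for(camera, label): "point" ([x, y, z] in m, in world coordinates, good to about 4 mm: the middle of the surface that is visible of it).
The state is a dict: "time": time; "joint_pos": joint angles; "joint_vel": joint speeds; "joint_efforts": joint torques, N m; "tool_pos": TCP position; "tool_rot": TCP orientation; "contact_force": force on the tool from outside, world axes, zero at the start; "ft_torque": the same for the moment, N m; "gripper_width": opening from 0.0 (shut) to 1.0 (fully open); "grasp_force": force on a finger pad.
Only numpy, scipy, OpenCV 4.12 (cv2) and the standard library are available. Lean on these libraries where they do the work, as an engineer would, in place of code of your own. Each camera call takes 0.05 s, during which the arm holds its last target. There are 200 camera calls.

### The job

The brake disc standing in the open bench dryer is done: lift it out by its rim without dropping it and hang it on the J-hook stand. Then close the dryer: hook the lip of its loose cover under the ledge at the low front of the opening while the other edge is still raised, swing that top edge down until the cover lies flush in its recess, and slide the bolt fully home over it. Leave the mug, jar, can and roll of tape where they are.

Things in the scene. Friction and masses are not known exactly. Their poses are not given: they have to be found in the camera images.
- disc_center (a point): Centre of the bare steel brake disc, a flat ring: outer diameter 120 mm, hole 72 mm (ring 24 mm wide from edge to hole), 10 mm thick, 0.3 to 0.6 kg. The point's y axis is the disc's axle. Starts upright on edge in the dryer. A grip on only the outer 16 mm of the rim leaves the hole free for the hook.
- slot (a point): Where the disc's centre is while it stands in the dryer, 100 mm above the bench; axes: z up, y across the dryer (along the disc's axle). The slot is 13 mm wide and the disc's lower 60 mm sinks below the opening; the upper 55 mm stands free. Lift straight up 65 mm to clear the slot; with its lower rim 0.18 m above the bench the disc clears the whole dryer.
- hookstand: J-hook stand, fixed. Origin on the bench under its 12 mm post, z up. A 10 mm round bar points along -x from the post's top (bar axis 240 mm above the bench), dips 5 mm at 60 mm out, rises again, ends in an upturned tip 115 to 130 mm out whose top is 261 mm above the bench. Nothing stands above the bar but the tip. Base plate x -100 to 40 mm, y +-55 mm, 12 mm thick.
- hook_low (a point): On the upper side of the hook's bar at its dip, 60 mm out from the post, 240 mm above the bench: here the top of the disc's hole should rest, so a hung disc has its centre 36 mm below this point and its axle along the bar. Axes as hookstand.
- seat: Recess on the dryer's sloping top, fixed. x up the slope (15 degrees, away from the robot), y across, z square to the slope; z = 0 is the rim that the cover lies on; origin at the middle of the closed cover plate's lower edge. Side rims at y = +-65 mm, 8 mm high; top stop at x = 164 mm, 5 mm high. Opening x 8 to 152, y +-50 mm. Closed, the lip's tip is at x = -20 mm (-24 to -16), z = 0.
- ledge (a point): Lower front edge of the ledge that overhangs the low end of the recess, in the middle; axes as seat, at x = -4, z = 12 mm there. The ledge is 6 mm thick; below it is a pocket 12 mm high and 20 mm deep (to x = -24 mm), as wide as the recess. The lip enters tilted about 25 degrees to the recess; the cover cannot be slid in flat. Dryer: grey, 245 x 156 mm, 64 mm high in front, 150 behind.
- cover_plate (a point): Centre of the underside of the loose grey cover's plate, 160 (x) x 120 (y) x 4 mm. Its -x edge carries a tongue, the lip, 20 mm long, 90 mm wide, 4 mm thick, level with the underside. 0.25 to 0.5 kg, centre of mass within 10 mm of the fin's middle. z points to the fin side. Starts flat on the bench, fin up, lip roughly towards the robot.
- cover_grip (a point): Centre of the black grab fin on the cover: 80 mm long (x), 12 mm thick (y), 45 mm high from the plate's upper side; the cover's underside is 26.5 mm below this point, the plate's centre 4 mm along +x. Axes as cover_plate.
- cover_lip (a point): Middle of the lip's tip, on the cover's underside: 96 mm along -x from the fin's centre and 26.5 mm below it (cover axes).
- cover_top (a point): Middle of the cover's top edge, opposite the lip, on the underside: 84 mm along +x from the fin's centre and 26.5 mm below it (cover axes).
- bolt_knob (a point): Centre of the black knob on the dryer's flat steel bolt, above the recess's top stop: 24 mm long (x), 12 mm thick (y), from 11.5 to 43.5 mm above the rim plane (this point at 28 mm). Axes as seat. Bolt plate 60 mm wide, underside 6.5 mm above the rim plane, nose 20 mm ahead (-x) of the knob; it passes over the cover only if that lies flush.
- bolt (a joint): Travel of the bolt down the slope (along -x of seat), m: 0 fully open, 0.03 fully home. 2 N of friction, stays where left; starts within 5 mm of open.
- mug: Bystander, to be left alone: white mug, 80 mm across, 90 mm high; origin at the centre of its underside.
- spray: Bystander, to be left alone: upright can, 60 mm across, 170 mm high; origin at the centre of its underside.
- jar: Bystander, to be left alone: upright amber jar, 70 mm across, 90 mm high; origin at the centre of its underside.
- tape: Bystander, to be left alone: roll of grey tape lying flat, 100 mm across, 40 mm high; origin at the centre of its underside.
Things that resemble listed ones, but are neither listed nor needed, are in the scene too. Of the things like the part that bears disc_center, leave any that is turquoise; of the rest the smaller one is meant.

How it is judged:
On the way, in this order (a step that is already met when the one before it is completed fails the run):
1. the disc hangs on the J-hook, let go (x of disc_center in the frame of hookstand between -0.108 and -0.012 m and y of disc_center in the frame of hookstand between -0.02 and 0.02 m and z of disc_center in the frame of hookstand between 0.18 and 0.222 m and contact force between disc and hookstand above 1 N and contact force between the fingers and disc below 0.1 N), for 0.2 s.
2. the cover's lip is under the ledge while its top edge is still raised (x of cover_lip in the frame of seat between -0.03 and -0.008 m and z of cover_lip in the frame of seat between -0.004 and 0.009 m and y of cover_lip in the frame of seat between -0.02 and 0.02 m and z of cover_top in the frame of seat between 0.02 and 0.15 m), for 0.1 s.
3. the cover lies flush in its recess, lip under the ledge (x of cover_lip in the frame of seat between -0.027 and -0.008 m and z of cover_lip in the frame of seat between -0.004 and 0.004 m and z of cover_top in the frame of seat between -0.004 and 0.004 m and y of cover_top in the frame of seat between -0.012 and 0.012 m), for 0.2 s.
At the end, for the whole second after the job is handed in: Disc hanging on the hook bar between post and tip, nearly still; cover in its recess, lip tip 8 to 27 mm down-slope of the origin under the ledge, both ends within 4 mm of flush; bolt at least 22 of its 30 mm home; disc and cover let go (all of step 1 and all of step 3 and value of joint bolt above 0.022 m and linear speed of disc below 0.05 m/s and linear speed of cover below 0.02 m/s and contact force between the fingers and cover below 0.1 N); the robot touches nothing.
It fails at once if the disc is dropped (height (world z) of disc_center below 0.075 m).
It fails at once if another thing on the bench is shifted by more than 40 mm (distance of any of mug, spray, jar, tape from where it was at the start of the episode above 0.04 m).
It also fails if it takes over 72 s, if anything falls off the work surface, if the arm or the gripper's body presses on something with over 40 N, if the wrist force passes 120 N, or if a joint passes its speed limit or range.

## Working session

There is one attempt and no reset: what is moved stays moved. The work goes in short steps, Python scripts to look and compute and a shell command to move; the robot and the scene stay as the last step left them, time stands still between calls to the robot, and variables do not carry over. Pictures are saved under pics/ and viewed, at most 10 in all, crops included, and the job is handed in when it is done.

```bash
mkdir -p pics; cat > h.py <<'E'
import numpy as np,cv2,sys
sys.path.insert(0,'.')
from plant import manip
def cam(n):
    p=manip.camera_params(n);R=cv2.Rodrigues(np.array(p['rvec'],float))[0]
    return np.array(p['camera_matrix']),R,np.array(p['tvec'],float).ravel()
def grab(n):
    a,d=manip.grab_frame(n);np.savez(f'{n}.npz',a=a,d=d);return a,d
def cloud(n,d):
    K,R,t=cam(n);v,u=np.mgrid[:d.shape[0],:d.shape[1]]
    P=np.stack([(u-K[0,2])/K[0,0]*d,(v-K[1,2])/K[1,1]*d,d],-1)
    return (P-t)@R
def proj(n,p):
    K,R,t=cam(n);q=K@(R@np.array(p,float)+t);return q[:2]/q[2]
def save(n,a):cv2.imwrite('pics/'+n,cv2.cvtColor(a,cv2.COLOR_RGB2BGR))
def Rq(q):
    from scipy.spatial.transform import Rotation as S
    return S.from_quat([q[1],q[2],q[3],q[0]])
E
python3 - <<'E'
from h import *
ims=[]
for n in('side','top'):
    a,d=grab(n);save(n+'0.png',a)
    for l in('disc_center','hookstand','cover_plate','cover_grip','bolt_knob','seat','mug','spray','jar','tape','hook_low','ledge','slot','cover_lip'):
        try:
            for r in manip.look_for(n,l): print(n,l,round(r['score'],2),np.round(r['point'],3),proj(n,r['point']).round())
        except Exception as e: print(n,l,e)
    K,R,t=cam(n);print(n,'campos',-R.T@t,K[0,0])
print(manip.state())
E
```

```text
side disc_center 0.98 [ 0.517 -0.004  0.126] [252. 194.]
side disc_center 0.65 [0.571 0.232 0.135] [212. 246.]
side disc_center 0.59 [0.244 0.3   0.084] [338. 304.]
side hookstand 0.77 [0.52  0.372 0.013] [219. 325.]
side cover_plate 0.63 [ 0.561 -0.338  0.004] [257. 163.]
side bolt_knob 0.72 [0.523 0.374 0.015] [217. 325.]
side bolt_knob 0.56 [0.621 0.002 0.146] [217. 186.]
side seat 0.84 [0.544 0.054 0.094] [238. 214.]
side seat 0.74 [ 0.78  -0.079  0.107] [177. 173.]
side seat 0.29 [0.539 0.068 0.085] [239. 220.]
side mug 0.94 [0.357 0.207 0.058] [294. 273.]
side spray 0.93 [ 0.778 -0.078  0.107] [178. 173.]
side jar 0.97 [0.767 0.161 0.062] [154. 235.]
side tape 0.63 [ 0.36  -0.177  0.032] [306. 191.]
side hook_low 0.62 [0.527 0.374 0.008] [216. 326.]
side hook_low 0.47 [0.624 0.002 0.146] [216. 185.]
side ledge 0.59 [0.545 0.052 0.094] [238. 213.]
side slot 0.8 [0.542 0.069 0.086] [238. 219.]
side slot 0.72 [0.622 0.003 0.145] [217. 186.]
side cover_lip 0.84 [ 0.557 -0.334  0.002] [258. 165.]
side campos [0.34777356 0.89816022 0.88661737] 397.327358685075
top disc_center 0.68 [0
[... 982 characters left out ...]
nt_pos': array([-1.42901051e+00,  5.27161013e-02,  1.61290848e+00, -3.26018066e-06,
        1.47599210e+00, -1.18988520e-01]), 'joint_vel': array([-0.00122769,  0.00038581,  0.00187895, -0.00014883,  0.00150375,
       -0.00119497]), 'joint_efforts': array([-8.13314018e-04, -3.93675113e+01, -3.70448256e+01, -1.63433606e-04,
        5.97629860e-04, -1.58621106e-05]), 'tool_pos': array([ 0.1611467 , -0.60384761,  0.25628851]), 'tool_rot': array([-1.19949814e-05,  9.91511609e-01,  1.30018186e-01, -1.75960638e-06]), 'contact_force': array([ 0.77666867, -0.10133611,  0.23222659]), 'ft_torque': array([ 0.01169711, -0.01076346,  0.02534253]), 'grasp_force': 0.0, 'gripper_width': 1.0002716942837344}
```

View pics/side0.png

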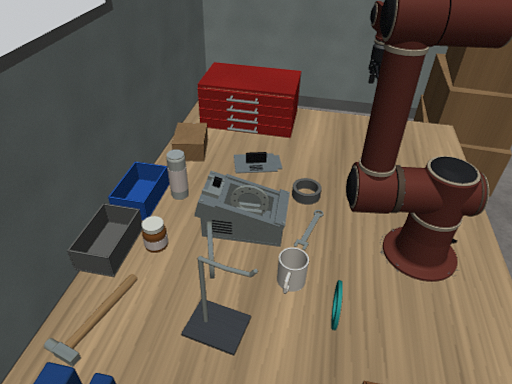

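View pics/top0.png

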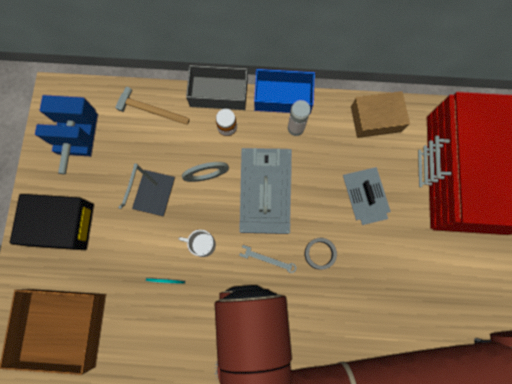

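The disc candidates in the top view are a grey ring in the dryer (264,196), a larger grey ring standing alone (205,171) and a turquoise ring (165,281). The one meant is the smaller grey ring, in the dryer at (264,196). I'll confirm it in a crop and measure the geometry.

```bash
python3 - <<'E'
from h import *
ims=[]
for n,(x0,x1,y0,y1) in (('top',(120,300,130,240)),('side',(180,300,150,350))):
    z=np.load(n+'.npz');a=z['a']
    ims.append(cv2.resize(a[y0:y1,x0:x1],None,fx=2.2 if n=='top' else 3,fy=2.2 if n=='top' else 3,interpolation=cv2.INTER_CUBIC))
H=max(i.shape[0] for i in ims)
ims=[cv2.copyMakeBorder(i,0,H-i.shape[0],0,0,cv2.BORDER_CONSTANT) for i in ims]
m=np.hstack(ims);save('crop1.png',m);print(m.shape)
def rect(P):
    r=cv2.minAreaRect(P[:,:2].astype(np.float32));return np.round(r[0],4),np.round(r[1],4),round(r[2],2)
for n in('top','side'):
    d=np.load(n+'.npz')['d'];C=cloud(n,d);ok=d>0
    def sel(x,y,zz):
        return C[ok&(C[...,0]>x[0])&(C[...,0]<x[1])&(C[...,1]>y[0])&(C[...,1]<y[1])&(C[...,2]>zz[0])&(C[...,2]<zz[1])]
    B=sel((.4,.66),(.28,.46),(.006,.02));print(n,'base',len(B),B[:,2].mean().round(4),rect(B))
    b=sel((.38,.66),(.28,.48),(.228,.25));
    if len(b):
        c=b.mean(0);u,s,v=np.linalg.svd(b-c);print('bar',len(b),c.round(4),v[0].round(3),((b-c)@v[0]).min().round(3),((b-c)@v[0]).max().round(3), b[:,2].max())
    b=sel((.38,.66),(.28,.48),(.15,.225));print('post',len(b),b.mean(0).round(4) if len(b) else '')
    b=sel((.38,.66),(.28,.48),(.25,.28));print('tip',len(b),b.mean(0).round(4) if len(b) else '')
    p=sel((.44,.7),(-.46,-.24),(.002,.009));print('plate',len(p),p[:,2].mean(),rect(p))
    p=sel((.44,.7),(-.46,-.24),(.04,.06));print('fin',len(p),p[:,2].mean() if len(p) else '',rect(p) if len(p) else '')
    p=sel((.4,.72),(-.1,.1),(.055,.2));print('dryer',len(p),rect(p))
    p=sel((.44,.56),(-.03,.03),(.13,.2));print('disc',len(p),rect(p),p[:,2].max())
    # knob/top: height map residual above slope
    p=sel((.6,.72),(-.05,.05),(.15,.22));print('knob',len(p),p.mean(0).round(4) if len(p) else '',rect(p) if len(p) else '')
E
```

```text
(600, 756, 3)
top base 1315 0.0125 (array([0.5304, 0.373 ]), array([0.2562, 0.1723]), 0.1)
bar 169 [0.5048 0.3667 0.2415] [-0.985  0.172  0.015] -0.059 0.068 0.24996493196084227
post 40 [0.5556 0.355  0.1889]
tip 18 [0.4377 0.3782 0.2569]
plate 2710 0.004810993639283703 (array([ 0.57, -0.35]), array([0.2196, 0.26  ]), 89.96)
fin 104 0.04911206669016082 (array([ 0.5689, -0.3514]), array([0.0784, 0.0132]), 17.67)
dryer 3116 (array([ 0.5376, -0.0105]), array([0.2578, 0.1561]), 2.45)
disc 108 (array([ 0.5148, -0.011 ]), array([0.0834, 0.0093]), 3.44) 0.16617693406312467
knob 78 [ 0.6369 -0.012   0.1615] (array([ 0.6344, -0.0071]), array([0.0508, 0.0767]), 3.37)
side base 2200 0.0109 (array([0.5254, 0.3697]), array([0.1122, 0.1405]), 80.83)
bar 292 [0.5012 0.375  0.2396] [-0.985  0.169  0.016] -0.06 0.07 0.24944843591897323
post 120 [0.5539 0.3676 0.1879]
tip 28 [0.4338 0.3866 0.256 ]
plate 370 0.0037403999767738425 (array([ 0.5609, -0.3504]), array([0.2099, 0.2421]), 83.89)
fin 63 0.045109485859484454 (array([ 0.5678, -0.3443]), array([0.0769, 0.0171]), 16.15)
dryer 3866 (array([ 0.5403, -0.0039]), array([0.2681, 0.1635]), 2.6)
disc 199 (array([ 0.5165, -0.004 ]), array([0.086 , 0.0161]), 3.24) 0.15766072170893508
knob 72 [0.624  0.0038 0.1628] (array([0.6313, 0.0027]), array([0.0489, 0.0771]), 2.2)
```

View pics/crop1.png

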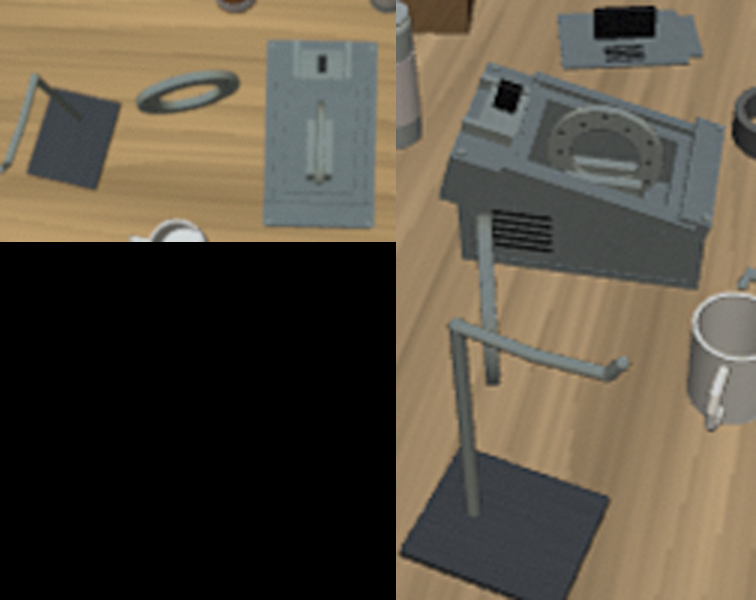

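The crop confirms it: the small drilled ring in the dryer (right crop 605,150) is the disc, and the ring at left crop (190,90) is the bigger look-alike. The hook bar runs from (455,325) to its tip at (620,365). I'll move above the disc now.

```bash
python3 -m inch '[[[0.0354,-0.0346,0.0036],[0,0,0],1],[[0.0354,-0.0346,0.0036],[0,0,0],1],[[0.0354,-0.0346,0.0036],[0,0,0],1],[[0.0354,-0.0346,0.0036],[0,0,0],1],[[0.0354,-0.0346,0.0036],[0,0,0],1],[[0.0354,-0.0346,0.0036],[0,0,0],1],[[0.0354,-0.0346,0.0036],[0,0,0],1]]'; python3 -m inch '[[[0.0354,-0.0346,0.0036],[0,0,0],1],[[0.0354,-0.0346,0.0036],[0,0,0],1],[[0.0354,-0.0346,0.0036],[0,0,0],1],[[0.0354,-0.0346,0.0036],[0,0,0],0.6],[[0.0354,-0.0346,0.0036],[0,0,0],0.6],[[0.0354,-0.0346,0.0036],[0,0,0],0.6],[[0.0354,-0.0346,0.0036],[0,0,0],0.6],[[0,0,0],[0,0,0.1],0.6]]'
python3 -m inch '[[[0,0,0],[0,0,0.11],0.6],[[0,0,0],[0,0,0],0.6]]'
python3 - <<'E'
from h import *
# seat/dryer fit from initial frames
from scipy.optimize import least_squares
for n in('top','side'):
    d=np.load(n+'.npz')['d'];C=cloud(n,d);P=C[d>0]
    P=P[(P[:,0]>.4)&(P[:,0]<.68)&(abs(P[:,1])<.1)&(P[:,2]>.05)&(P[:,2]<.21)]
    s=np.array([np.cos(np.radians(15))*1,0,np.sin(np.radians(15))])
    w=P[:,2]-np.tan(np.radians(15))*P[:,0]
    h,e=np.histogram(w,bins=np.arange(-.1,.1,.003))
    print(n,[(round(x,3),c) for x,c in zip(e,h) if c>25])
    K=P
    p=K[w>np.percentile(w,50)+.02]
    p=p[p[:,0]>.59]; r=cv2.minAreaRect(p[:,:2].astype(np.float32)) if len(p)>3 else None
    print('knob',len(p),r,p.mean(0) if len(p) else '',p[:,2].max() if len(p) else '')
E
```

```text
time: 2.2
tool_pos: [0.3387, -0.3042, 0.2312]
tool_rot: [0.0, 0.992, 0.13, 0.0]
contact_force: [0.5, -0.3, -0.4]
gripper_width: 1.001
grasp_force: 0.0
time: 3.0
tool_pos: [0.5165, -0.0034, 0.2054]
tool_rot: [-0.001, 0.997, 0.082, -0.0]
contact_force: [0.0, -1.4, -0.3]
gripper_width: 0.602
grasp_force: 0.0
time: 3.2
tool_pos: [0.5152, -0.0075, 0.2058]
tool_rot: [-0.0, 1.0, 0.026, -0.0]
contact_force: [-0.4, 0.6, 1.1]
gripper_width: 0.598
grasp_force: 0.0
top [(np.float64(-0.07), np.int64(27)), (np.float64(-0.067), np.int64(31)), (np.float64(-0.043), np.int64(134)), (np.float64(-0.04), np.int64(483)), (np.float64(-0.037), np.int64(546)), (np.float64(-0.034), np.int64(285)), (np.float64(-0.031), np.int64(286)), (np.float64(-0.028), np.int64(245)), (np.float64(-0.025), np.int64(217)), (np.float64(-0.022), np.int64(243)), (np.float64(-0.019), np.int64(228)), (np.float64(-0.016), np.int64(82)), (np.float64(0.008), np.int64(30)), (np.float64(0.017), np.int64(29))]
knob 32 ((0.6197662949562073, -0.007320194039493799), (0.021651487797498703, 0.00909537635743618), 4.196967124938965) [ 0.619745
[... 790 characters left out ...]
.04), np.int64(460)), (np.float64(-0.037), np.int64(227)), (np.float64(-0.034), np.int64(269)), (np.float64(-0.031), np.int64(271)), (np.float64(-0.028), np.int64(153)), (np.float64(-0.025), np.int64(132)), (np.float64(-0.022), np.int64(244)), (np.float64(-0.019), np.int64(95)), (np.float64(-0.016), np.int64(31)), (np.float64(-0.01), np.int64(27)), (np.float64(-0.007), np.int64(26)), (np.float64(-0.004), np.int64(40)), (np.float64(-0.001), np.int64(26)), (np.float64(0.002), np.int64(35)), (np.float64(0.005), np.int64(34))]
knob 69 ((0.6202381253242493, 0.0001498628407716751), (0.02692747674882412, 0.014792839996516705), 9.69742488861084) [0.61977388 0.00240972 0.16308169] 0.17576908259881754
```

```bash
python3 -m inch '[[[0,0,0.02],[0,0,0],0.6],[[0,0,0.0175],[0,0,0],0.6],[[0,0,0],[0,0,0],0.6],[[0,0,0],[0,0,0],0.3],[[0,0,0],[0,0,0],0.2],[[0,0,0],[0,0,0],0.15]]'
python3 -c "
from h import *
for n in('top','side'):
    a,d=grab(n)
a=np.hstack([cv2.resize(np.load(n+'.npz')['a'][y:y+100,x:x+100],(390,390),interpolation=2) for n,x,y in(('top',215,140),('side',200,140))]);save('c2.png',a)"
```

```text
time: 3.8
tool_pos: [0.5158, -0.0083, 0.1698]
tool_rot: [0.0, 1.0, 0.026, 0.001]
contact_force: [-0.2, 0.8, -0.2]
gripper_width: 0.148
grasp_force: 0.0
```

View pics/c2.png

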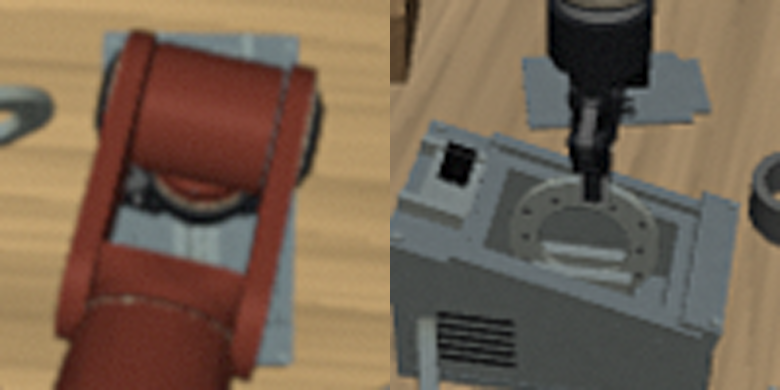

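The side crop shows the finger in front of the disc's top rim at (593,195), with its tip above the hole's edge at about (590,213). Closing and lifting.

```bash
python3 -m inch '[[[0,0,0],[0,0,0],0],[[0,0,0],[0,0,0],0],[[0,0,0],[0,0,0],0],[[0,0,-0.005],[0,0,0],0],[[0,0,-0.015],[0,0,0],0],[[0,0,-0.02],[0,0,0],0]]'
```

```text
time: 4.5
tool_pos: [0.5133, -0.0077, 0.2064]
tool_rot: [-0.001, 1.0, 0.025, -0.003]
contact_force: [-0.4, -0.5, -5.0]
gripper_width: 0.098
grasp_force: 61.3
```

```bash
python3 -m inch '[[[0,0,-0.035],[0,0,0],0],[[0,0,-0.035],[0,0,0],0],[[0,0,-0.032],[0,0,-0.05],0],[[0,0,0],[0,0,-0.13],0],[[0,0,0],[0,0,-0.13],0],[[0,0,0],[0,0,-0.13],0],[[0,0,0],[0,0,-0.13],0],[[0,0,0],[0,0,-0.13],0]]'; python3 -m inch '[[[0,0,0],[0,0,-0.13],0],[[0,0,0],[0,0,-0.13],0],[[0,0,0],[0,0,-0.13],0],[[0,0,0],[0,0,-0.13],0],[[0,0,0],[0,0,-0.13],0],[[0,0,0],[0,0,0],0],[[0,0,0],[0,0,0],0]]'; python3 -m inch '[[[0.018,-0.01,0],[0,0,0],0],[[0.037,-0.021,0],[0,0,0],0],[[0.037,-0.021,0],[0,0,0],0],[[0.037,-0.021,0],[0,0,0],0],[[0.037,-0.021,0],[0,0,0],0],[[0.037,-0.021,0],[0,0,0],0],[[0.018,-0.01,0],[0,0,0],0]]'
```

```text
time: 5.3
tool_pos: [0.5144, -0.0079, 0.3097]
tool_rot: [-0.001, 0.929, 0.369, -0.001]
contact_force: [0.3, 0.5, -5.5]
gripper_width: 0.091
grasp_force: 61.4
time: 6.0
tool_pos: [0.5147, -0.008, 0.31]
tool_rot: [-0.0, 0.765, 0.644, -0.0]
contact_force: [0.2, 0.5, -5.6]
gripper_width: 0.096
grasp_force: 61.3
time: 6.7
tool_pos: [0.4276, 0.2335, 0.3104]
tool_rot: [-0.001, 0.764, 0.645, 0.0]
contact_force: [0.9, -0.8, -5.5]
gripper_width: 0.097
grasp_force: 61.3
```

```bash
python3 -m inch '[[[0.018,-0.01,0],[0,0,0],0],[[0.037,-0.02,0],[0,0,0],0],[[0.037,-0.021,0],[0,0,0],0],[[0.037,-0.02,0],[0,0,0],0],[[0.019,-0.01,0],[0,0,0],0],[[0,0,0],[0,0,0],0],[[0,0,0],[0,0,0],0]]'
python3 - <<'E'
from h import *
s=manip.state();print(s['tool_pos'],Rq(s['tool_rot']).as_matrix().round(3))
ims=[]
for n in('top','side'):
    a,d=grab(n);C=cloud(n,d)
    P=C[(d>0)]
    B=P[(P[:,2]>.19)&(P[:,2]<.285)&(P[:,0]>.33)&(P[:,0]<.41)&(P[:,1]>.3)&(P[:,1]<.48)]
    print(n,len(B),B.min(0).round(3),B.max(0).round(3),B.mean(0).round(3))
    b=P[(P[:,0]>.41)&(P[:,0]<.6)&(P[:,1]>.3)&(P[:,1]<.45)&(P[:,2]>.228)&(P[:,2]<.25)]
    print('bar',len(b),b.mean(0).round(4))
    x,y=(90,130) if n=='top' else (160,190)
    ims.append(cv2.resize(a[y:y+160,x:x+160],(400,400),interpolation=2))
save('c3.png',np.hstack(ims))
E
```

```text
time: 7.4
tool_pos: [0.3742, 0.3905, 0.31]
tool_rot: [0.0, 0.765, 0.644, -0.001]
contact_force: [0.5, -0.8, -5.0]
gripper_width: 0.095
grasp_force: 61.3
[0.37416849 0.39053082 0.31003669] [[ 0.169  0.986 -0.001]
 [ 0.986 -0.169 -0.001]
 [-0.001 -0.    -1.   ]]
top 75 [0.363 0.336 0.2  ] [0.376 0.407 0.285] [0.369 0.352 0.255]
bar 170 [0.5049 0.3668 0.2411]
side 437 [0.361 0.347 0.19 ] [0.39  0.459 0.285] [0.377 0.417 0.235]
bar 295 [0.5018 0.375  0.2395]
```

View pics/c3.png

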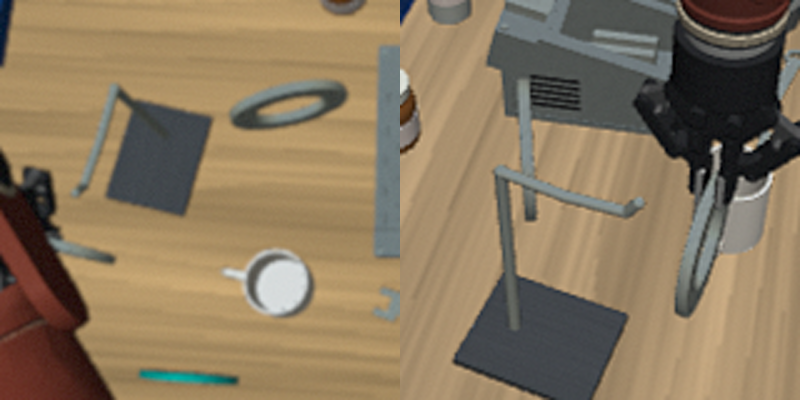

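```bash
python3 -m inch '[[[0.002,0.015,0],[0,0,0],0],[[0,0.025,0],[0,0,0],0],[[0,0.025,0],[0,0,0],0],[[0,0.025,0],[0,0,0],0],[[0,0.02,0],[0,0,0],0],[[0,0.012,0],[0,0,0],0],[[0,0,0],[0,0,0],0]]'; python3 -m inch '[[[0,0,0.012],[0,0,0],0],[[0,0,0.012],[0,0,0],0],[[0,0,0.006],[0,0,0],0],[[0,0,0],[0,0,0],0]]'; python3 -m inch '[[[0,0,0.003],[0,0,0],0],[[0,0,0],[0,0,0],0]]'; python3 -m inch '[[[0,0,0.003],[0,0,0],0],[[0,0,0],[0,0,0],0]]'
```

```text
time: 8.2
tool_pos: [0.4969, 0.3705, 0.3101]
tool_rot: [0.0, 0.766, 0.643, -0.0]
contact_force: [-1.1, -0.5, -3.8]
gripper_width: 0.097
grasp_force: 61.3
time: 8.6
tool_pos: [0.4935, 0.3716, 0.2777]
tool_rot: [-0.0, 0.764, 0.645, -0.002]
contact_force: [-0.1, -0.4, -5.5]
gripper_width: 0.095
grasp_force: 61.3
time: 8.8
tool_pos: [0.4948, 0.372, 0.2774]
tool_rot: [-0.0, 0.764, 0.645, 0.0]
contact_force: [-0.4, 0.2, -5.5]
gripper_width: 0.095
grasp_force: 61.3
time: 9.0
tool_pos: [0.4954, 0.3721, 0.2754]
tool_rot: [0.0, 0.765, 0.645, 0.001]
contact_force: [-0.3, 0.1, -3.9]
gripper_width: 0.098
grasp_force: 61.6
```

```bash
python3 -m inch '[[[0,0,0.002],[0,0,0],0],[[0,0,0],[0,0,0],0]]'; python3 -m inch '[[[0,0,0],[0,0,0],0.18],[[0,0,0],[0,0,0],0.25],[[0,0,0],[0,0,0],0.25]]'; python3 -c "
from h import *
ims=[]
for n in('side','top'):
    a,d=grab(n);x,y=(180,200) if n=='side' else (90,130)
    ims.append(cv2.resize(a[y:y+130,x:x+130],(400,400),interpolation=2))
save('c4.png',np.hstack(ims))"
```

```text
time: 9.2
tool_pos: [0.4955, 0.3722, 0.2751]
tool_rot: [0.0, 0.765, 0.645, 0.001]
contact_force: [-3.4, -0.8, 3.6]
gripper_width: 0.097
grasp_force: 62.6
time: 9.5
tool_pos: [0.4952, 0.3718, 0.2724]
tool_rot: [0.0, 0.765, 0.644, 0.0]
contact_force: [-0.2, -0.5, -0.0]
gripper_width: 0.25
grasp_force: 0.0
```

View pics/c4.png

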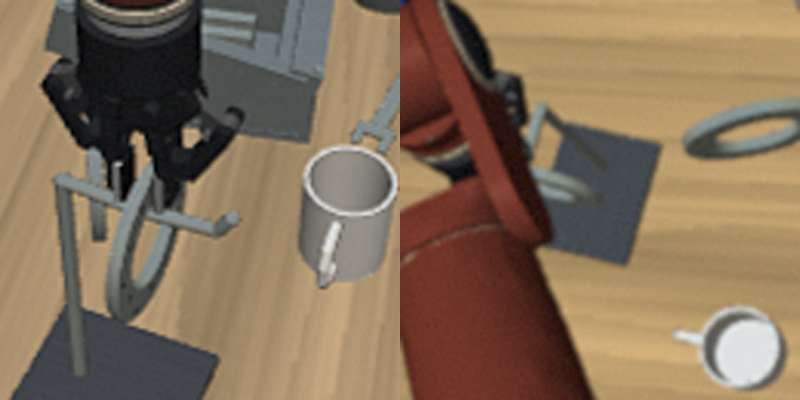

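The disc hangs on the bar (left crop: hole's top on the bar near 150,205, between post and tip). Withdrawing upward and going over to the cover.

```bash
python3 -m inch '[[[0,0,-0.01],[0,0,0],0.25],[[0,0,-0.03],[0,0,0],0.25],[[0,0,-0.045],[0,0,0],0.3],[[-0.02,0.006,0],[0,0,0],0.6],[[-0.0465,0.0129,0],[0,0,0],0.6],[[-0.0465,0.0129,0],[0,0,0],0.6],[[-0.0465,0.0129,0],[0,0,0],0.6],[[-0.0465,0.0129,0],[0,0,0],0.6]]'; python3 -m inch '[[[-0.0465,0.0129,0],[0,0,0],0.6],[[-0.0465,0.0129,0],[0,0,0],0.6],[[-0.0465,0.0129,0],[0,0,0],0.6],[[-0.0465,0.0129,0],[0,0,0],0.6],[[-0.0465,0.0129,0],[0,0,0],0.6],[[-0.0465,0.0129,0],[0,0,0],0.6],[[-0.0465,0.0129,0],[0,0,0],0.6],[[-0.0465,0.0129,0],[0,0,0],0.6]]'; python3 -m inch '[[[-0.0465,0.0129,0],[0,0,0],0.6],[[-0.0465,0.0129,0],[0,0,0],0.6],[[0,0,0.02],[0,0,0.14],0.6],[[0,0,0.02],[0,0,0.14],0.6],[[0,0,0.02],[0,0,0.14],0.6],[[0,0,0.02],[0,0,0.14],0.6],[[0,0,0.02],[0,0,0.14],0.6],[[0,0,0.02],[0,0,0.14],0.6]]'; python3 -m inch '[[[0,0,0.02],[0,0,0.14],0.6],[[0,0,0],[0,0,0.12],0.6],[[0,0,0],[0,0,0],0.6]]'
python3 - <<'E'
from h import *
s=manip.state();R=Rq(s['tool_rot']).as_matrix();print('yaw',np.degrees(np.arctan2(R[1,0],R[0,0])))
ims=[]
for n in('top','side'):
    a,d=grab(n);C=cloud(n,d);P=C[d>0]
    F=P[(abs(P[:,0]-.568)<.05)&(abs(P[:,1]+.348)<.05)&(P[:,2]>.035)&(P[:,2]<.06)]
    print(n,'fin',len(F),cv2.minAreaRect(F[:,:2].astype(np.float32)) if len(F)>3 else '')
    # seat map
    y=np.radians(2.8);c15,s15=np.cos(np.radians(15)),np.sin(np.radians(15))
    ex=np.array([np.cos(y)*c15,np.sin(y)*c15,s15]);ey=np.array([-np.sin(y),np.cos(y),0]);ez=np.cross(ex,ey)
    S0=np.array([.5155,-.0085,.1])-.08*ex
    Q=(P-S0)@np.stack([ex,ey,ez],1)
    np.save(n+'Q.npy',Q)
    m=np.full((24,17),np.nan)
    for i in range(24):
        for j in range(17):
            k=(Q[:,0]>=-.05+i*.01)&(Q[:,0]<-.04+i*.01)&(Q[:,1]>=-.085+j*.01)&(Q[:,1]<-.075+j*.01)&(Q[:,2]>-.12)
            if k.sum(): m[i,j]=np.median(Q[k,2])*1000
    for i in range(24): print(-45+i*10,' '.join('%4d'%v if v==v else '   .' for v in m[i]))
E
```

```text
time: 10.4
tool_pos: [0.5169, 0.1574, 0.3584]
tool_rot: [0.0, 0.764, 0.645, 0.001]
contact_force: [-0.2, 0.8, -0.6]
gripper_width: 0.605
grasp_force: 0.0
time: 11.2
tool_pos: [0.5557, -0.2272, 0.3585]
tool_rot: [0.001, 0.765, 0.644, 0.0]
contact_force: [1.0, 0.9, 0.6]
gripper_width: 0.598
grasp_force: 0.0
time: 12.0
tool_pos: [0.5657, -0.3213, 0.2375]
tool_rot: [0.0, 0.962, 0.274, 0.0]
contact_force: [0.7, 0.8, 0.7]
gripper_width: 0.6
grasp_force: 0.0
time: 12.3
tool_pos: [0.5653, -0.321, 0.217]
tool_rot: [-0.0, 0.989, 0.15, -0.0]
contact_force: [-0.6, 0.1, 0.4]
gripper_width: 0.604
grasp_force: 0.0
yaw 17.244722061841333
top fin 0 
-45  590  594  596  598  597  594  588  573  -67  -67  -68  -68  -66  -67  -68  -68  -68
-35  586  588  589  589  586  581  568  568    .  -46  -49  -48  -52  -57  -55  -61  -70
-25  580  581  579  577  572  558   21   20   19   19   19   19   20   17   16   16  -76
-15  573  572  569  563  549   20   19   17   18   18   18   18   17   20   17   18  -75
-5  564  561  555  542   21   18   18   18   19   20   19   19   19   18   17   18  -80
5  554  547  53
[... 3208 characters left out ...]
42  -46   -2    .    .  -37  -38  -41  -36    .    .    .   -2    0    5  -52
125    6  -62  -38   -1    .    .    .    .    .    .    .    .    .   -1    1    6  -50
135    6  -51  -54   -2    .    .    .    .    .    .    .    .    .   -2   -2    6  -49
145    .  -51  -54   -1    .    .    .    .    .    .    .    .    .   -1    0    6  -53
155    5  -43  -52   -1    .    .    .    .    .    .    .    .    .    0    0    7  -47
165    5    6    0    0    0    0    0   -1   -1   -1    0    0   -1    0   -1    6  -44
175    4    7    3    4    4    5    4    6    4    5    2    3    3    3    4    6  -31
185   -3    0    0    1   13   12    9   12   18   13   10   10    7    0    0    0  -36
```

```bash
python3 - <<'E'
import numpy as np
for n in('top','side'):
    Q=np.load(n+'Q.npy')
    def edge(axis,lo,hi,zz,oth,thr,name):
        # profile fraction z>thr along axis in 2 mm bins
        o=1-axis
        k=(Q[:,o]>oth[0])&(Q[:,o]<oth[1])&(Q[:,axis]>lo)&(Q[:,axis]<hi)&(Q[:,2]>zz[0])&(Q[:,2]<zz[1])
        q=Q[k];out=[]
        for b in np.arange(lo,hi,.002):
            m=(q[:,axis]>=b)&(q[:,axis]<b+.002)
            out.append((round((b+.001)*1000),int(round(100*(q[m,2]>thr).mean())) if m.sum() else None))
        print(n,name,out)
    edge(0,-.006,.022,(-.13,.025),(-.03,.04),.009,'ledge(-4)')
    edge(0,.006,.03,(-.13,.025),(.0,.045),-.005,'open(8)')
    edge(0,.15,.172,(-.13,.01),(-.04,.04),-.008,'openend(152)')
    for l,(a,b) in {'lo':(.03,.08),'hi':(.1,.16)}.items():
        edge(1,.044,.06,(-.13,.025),(a,b),-.008,'open +50 '+l)
        edge(1,.058,.074,(-.13,.025),(a,b),.004,'rim +65 '+l)
        edge(1,.070,.088,(-.15,.025),(a,b),.0,'outer +78 '+l)
        edge(1,-.06,-.044,(-.13,.025),(a,b),-.008,'open -50 '+l)
        edge(1,-.074,-.058,(-.13,.025),(a,b),.004,'rim -65 '+l)
    k=(Q[:,2]>.034)&(Q[:,2]<.06)&(Q[:,0]>.15)&(Q[:,0]<.23)&(abs(Q[:,1])<.03);q=Q[k];print('knob',k.sum(),q.min(0),q.max(0),np.median(q,0))
E
```

```text
top ledge(-4) [(-5, 100), (-3, 100), (-1, 100), (1, 100), (3, 100), (5, 92), (7, 34), (9, 0), (11, 0), (13, 0), (15, 0), (17, 0), (19, 0), (21, 0)]
top open(8) [(7, 100), (9, 100), (11, 100), (13, 61), (15, 73), (17, 24), (19, 93), (21, 0), (23, 0), (25, 0), (27, 0), (29, 0)]
top openend(152) [(151, None), (153, 0), (155, 0), (157, 0), (159, 0), (161, 0), (163, 32), (165, 100), (167, 100), (169, 100), (171, 100)]
top open +50 lo [(45, 0), (47, 67), (49, 0), (51, 100), (53, 100), (55, None), (57, 100), (59, 100)]
top rim +65 lo [(59, 9), (61, 0), (63, 94), (65, 93), (67, 100), (69, 94), (71, 100), (73, 100)]
top outer +78 lo [(71, 100), (73, 100), (75, 100), (77, None), (79, 0), (81, 0), (83, 0), (85, 0), (87, 0)]
top open -50 lo [(-59, 100), (-57, 20), (-55, 57), (-53, 82), (-51, 0), (-49, None), (-47, 0), (-45, 0)]
top rim -65 lo [(-73, 100), (-71, 100), (-69, 100), (-67, 53), (-65, 6), (-63, 0), (-61, 13), (-59, 14)]
top open +50 hi [(45, 0), (47, 0), (49, 100), (51, 100), (53, None), (55, 100), (57, 100), (59, 100)]
top rim +65 hi [(59, 0), (61, 16), (63, 100), (65, 100), (67, 100
[... 1409 characters left out ...]
, (-67, 21), (-65, 8), (-63, 10), (-61, 17), (-59, 15)]
side open +50 hi [(45, None), (47, None), (49, 100), (51, 100), (53, 100), (55, 100), (57, 100), (59, 100)]
side rim +65 hi [(59, 0), (61, 100), (63, None), (65, 100), (67, 83), (69, 100), (71, 88), (73, 100)]
side outer +78 hi [(71, 100), (73, 100), (75, 44), (77, 8), (79, 9), (81, 5), (83, 10), (85, 0), (87, 0)]
side open -50 hi [(-59, 70), (-57, 89), (-55, 100), (-53, 89), (-51, 79), (-49, 100), (-47, 100), (-45, 100)]
side rim -65 hi [(-73, 100), (-71, 87), (-69, 40), (-67, 6), (-65, 3), (-63, 11), (-61, 5), (-59, 30)]
knob 36 [ 0.18665291 -0.00328665  0.03418557] [0.21006999 0.00968582 0.04577917] [0.19823013 0.00555166 0.04206185]
```

```bash
python3 -m inch '[[[-0.005,0.028,0],[0,0,0],0.6],[[0,0,0.04],[0,0,0],0.6],[[0,0,0.04],[0,0,0],0.6],[[0,0,0.04],[0,0,0],0.6],[[0,0,0.03],[0,0,0],0.6],[[0,0,0.02],[0,0,0],0.5],[[0,0,0.011],[0,0,0],0.4],[[0,0,0],[0,0,0],0.3]]'; python3 -m inch '[[[0,0,0],[0,0,0],0.22],[[0,0,0],[0,0,0],0.15],[[0,0,0],[0,0,0],0.0],[[0,0,0],[0,0,0],0.0],[[0,0,0],[0,0,0],0.0],[[0,0,0],[0,0,0],0.0]]'
```

```text
time: 13.2
tool_pos: [0.5685, -0.349, 0.0354]
tool_rot: [-0.001, 0.989, 0.15, -0.001]
contact_force: [-0.6, 0.5, 0.8]
gripper_width: 0.302
grasp_force: 0.0
time: 13.8
tool_pos: [0.5701, -0.3498, 0.0386]
tool_rot: [0.001, 0.989, 0.15, 0.001]
contact_force: [-0.3, 1.2, 6.1]
gripper_width: 0.136
grasp_force: 60.3
```

```bash
cat > tgt.py <<'E'
from h import *
from scipy.spatial.transform import Rotation as S
y=np.radians(2.8);c,s=np.cos(np.radians(15)),np.sin(np.radians(15))
EX=np.array([np.cos(y)*c,np.sin(y)*c,s]);EY=np.array([-np.sin(y),np.cos(y),0]);EZ=np.cross(EX,EY)
S0=np.array([.5155,-.0085,.1])-.08*EX+.009*EX-.001*EY
def target(lx,ly,lz,th,H=.0386,dx=0):
    t=np.radians(th);cx=np.cos(t)*EX+np.sin(t)*EZ;cz=np.cross(cx,EY)
    L=S0+lx*EX+ly*EY+lz*EZ
    return L+(.096+dx)*cx+H*cz, np.stack([cx,-EY,-cz],1)
def delta(*a,**k):
    p,R=target(*a,**k);st=manip.state();Rn=Rq(st['tool_rot']).as_matrix()
    rv=S.from_matrix(Rn.T@R).as_rotvec()
    print('target',p.round(4),'shift now-frame',(Rn.T@(p-st['tool_pos'])).round(4),'shift tgt-frame',(R.T@(p-st['tool_pos'])).round(4),'rotvec',rv.round(3))
def lipnow(H=.0386,dx=0):
    st=manip.state();R=Rq(st['tool_rot']).as_matrix();cx,cz=R[:,0],-R[:,2]
    L=st['tool_pos']-(.096+dx)*cx-H*cz;T=L+.18*cx;M=np.stack([EX,EY,EZ],1)
    print('lip',((L-S0)@M*1000).round(1),'top',((T-S0)@M*1000).round(1),'F',(st['contact_force']@M).round(1),st['gripper_width'].__round__(3))
E
python3 -m inch '[[[0,0,-0.02],[0,0,0],0],[[0,0,-0.04],[0,0,0],0],[[0,0,-0.045],[0,0,0],0],[[0,0,-0.045],[0,0,0],0],[[0,0,-0.045],[0,0,0],0],[[0,0,-0.03],[0,0,0.12],0],[[0,0,0],[0,0,0.13],0],[[0,0,0],[0,0,0],0]]'
python3 -c "
from tgt import *
delta(.03,0,.035,24)"
```

```text
time: 14.6
tool_pos: [0.569, -0.3495, 0.2622]
tool_rot: [0.001, 1.0, 0.026, 0.001]
contact_force: [-0.2, 0.9, -5.1]
gripper_width: 0.133
grasp_force: 59.1
target [ 0.5172 -0.0094  0.2136] shift now-frame [-0.0344 -0.3423  0.0481] shift tgt-frame [-0.0579 -0.3422  0.0156] rotvec [0.    0.68  0.003]
```

```bash
python3 -m inch '[[[-0.002,-0.02,0],[0,0,0],0],[[-0.004,-0.043,0],[0,0,0],0],[[-0.004,-0.043,0],[0,0,0],0],[[-0.004,-0.043,0],[0,0,0],0],[[-0.004,-0.043,0],[0,0,0],0],[[-0.004,-0.043,0],[0,0,0],0],[[-0.004,-0.043,0],[0,0,0],0],[[-0.004,-0.043,0],[0,0,0],0]]'; python3 -m inch '[[[-0.004,-0.021,0],[0,0,0],0],[[0,0,0],[0,0.12,0],0],[[0,0,0],[0,0.14,0],0],[[0,0,0],[0,0.14,0],0],[[0,0,0],[0,0.14,0],0],[[0,0,0],[0,0.14,0],0],[[0,0,0],[0,0,0],0]]'
python3 - <<'E'
from tgt import *
delta(.03,0,.035,24);lipnow()
ims=[]
for n in('top','side'):
    a,d=grab(n);x,y0=(200,130) if n=='top' else (170,110)
    ims.append(cv2.resize(a[y0:y0+130,x:x+130],(400,400),interpolation=2))
    C=cloud(n,d);P=C[d>0];Q=(P-S0)@np.stack([EX,EY,EZ],1);np.save(n+'Q2.npy',Q)
    print(n,'predicted lip/top corner px',[proj(n,p).round() for p in (S0,)])
    st=manip.state();R=Rq(st['tool_rot']).as_matrix()
    # points in cover frame (tool-based): x along fin from TCP, z above underside
    D=(P-st['tool_pos'])@np.stack([R[:,0],-R[:,1],-R[:,2]],1)+[0,0,.0386]
    k=(abs(D[:,2]-.004)<.006)&(abs(D[:,0])<.12)&(abs(D[:,1])<.075);q=D[k]
    print(n,k.sum(),'x',np.percentile(q[:,0],[0,1,99,100]).round(4),'y',np.percentile(q[:,1],[0,1,99,100]).round(4),'z',np.median(q[:,2]).round(4))
    m=q[abs(q[:,1])<.04];e=q[abs(q[:,1])>.05];print('  tip',m[:,0].min().round(4),'shoulder',e[:,0].min().round(4) if len(e) else '', 'slope',np.polyfit(q[:,0],q[:,2],1).round(4))
save('c5.png',np.hstack(ims))
E
```

```text
time: 15.4
tool_pos: [0.5211, -0.0285, 0.2588]
tool_rot: [-0.0, 1.0, 0.027, -0.002]
contact_force: [0.9, 0.2, -4.3]
gripper_width: 0.132
grasp_force: 59.4
time: 16.1
tool_pos: [0.5129, -0.0088, 0.2527]
tool_rot: [-0.009, 0.944, 0.025, 0.328]
contact_force: [-0.8, 0.2, -5.9]
gripper_width: 0.133
grasp_force: 59.7
target [ 0.5172 -0.0094  0.2136] shift now-frame [-0.0208  0.0009  0.0334] shift tgt-frame [-0.0213  0.0008  0.0331] rotvec [-0.003  0.013  0.002]
lip [35.   0.8 74.8] top [200.4   1.1 145.9] F [-2.3  0.3 -5.5] 0.133
top predicted lip/top corner px [array([264., 220.])]
top 1339 x [-0.0927 -0.077   0.0811  0.083 ] y [-0.063  -0.0616  0.055   0.0551] z 0.0023
  tip -0.0927 shoulder -0.0786 slope [-0.0064  0.0025]
side predicted lip/top corner px [array([274., 207.])]
side 1160 x [-0.1031 -0.1006  0.0769  0.0784] y [-0.06   -0.0563  0.063   0.065 ] z 0.0018
  tip -0.1031 shoulder -0.0824 slope [-0.0062  0.0019]
```

View pics/c5.png

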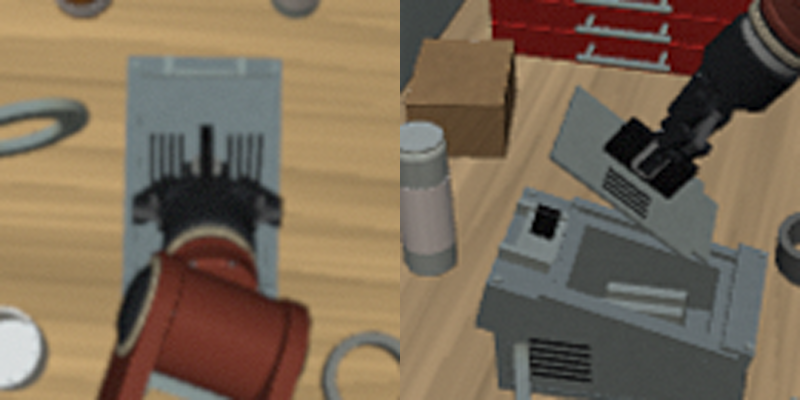

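```bash
sed -i 's/H=.0386,dx=0/H=.0375,dx=.0037/' tgt.py; python3 -c "
from tgt import *
delta(.021,0,.017,24);lipnow()"
```

```text
target [ 0.5167 -0.0094  0.1954] shift now-frame [-0.0394  0.      0.0498] shift tgt-frame [-0.0397  0.      0.0495] rotvec [-0.002  0.007  0.002]
lip [36.6 -0.1 78.9] top [201.6   0.3 151. ] F [-0.  -0.4 -3.2] 0.135
```

```bash
python3 -m inch '[[[-0.01,0,0.012],[0,0.007,0],0],[[-0.013,0,0.016],[0,0,0],0],[[-0.011,0,0.014],[0,0,0],0],[[-0.005,0,0.007],[0,0,0],0],[[0,0,0],[0,0,0],0],[[0,0,0],[0,0,0],0]]';python3 -c "
from tgt import *
lipnow();delta(-.011,0,.002,24)"
```

```text
time: 16.8
tool_pos: [0.5194, -0.0096, 0.2001]
tool_rot: [-0.008, 0.941, 0.024, 0.337]
contact_force: [0.2, -0.1, -3.9]
gripper_width: 0.135
grasp_force: 59.8
lip [25.4 -0.4 20.4] top [189.3  -0.   94.7] F [-0.8 -0.1 -3.8] 0.135
target [ 0.4897 -0.0108  0.1726] shift now-frame [-0.0404 -0.0003  0.0024] shift tgt-frame [-0.0404 -0.0003  0.0027] rotvec [-0.001 -0.007  0.002]
```

```bash
python3 -m inch '[[[-0.01,0,0.002],[0,0,0],0],[[-0.01,0,0],[0,0,0],0],[[-0.006,0,0],[0,0,0],0],[[0,0,0],[0,0,0],0]]';python3 -c "
from tgt import *
lipnow();delta(-.011,0,.002,24)"; python3 -m inch '[[[-0.006,0,0],[0,0,0],0],[[-0.003,0,0],[0,0,0],0],[[0,0,0],[0,0,0],0]]';python3 -c "
from tgt import *
lipnow();delta(-.011,0,.002,24)"
```

```text
time: 17.2
tool_pos: [0.4984, -0.0103, 0.1794]
tool_rot: [-0.009, 0.942, 0.024, 0.336]
contact_force: [-0.6, 0.1, -3.6]
gripper_width: 0.133
grasp_force: 60.0
lip [-0.5  0.   5.9] top [163.6   0.2  79.9] F [-1.5  0.1 -3.4] 0.133
target [ 0.4897 -0.0108  0.1726] shift now-frame [-0.011   0.     -0.0003] shift tgt-frame [-0.011   0.     -0.0002] rotvec [-0.001 -0.005  0.001]
time: 17.5
tool_pos: [0.4923, -0.0107, 0.1746]
tool_rot: [-0.009, 0.941, 0.024, 0.336]
contact_force: [0.1, 0.2, -4.7]
gripper_width: 0.131
grasp_force: 59.9
lip [-7.6 -0.2  2.8] top [1.564e+02 1.000e-01 7.700e+01] F [-1.1  0.2 -4.6] 0.131
target [ 0.4897 -0.0108  0.1726] shift now-frame [-0.0032 -0.0001 -0.0001] shift tgt-frame [-0.0032 -0.0001 -0.0001] rotvec [-0.001 -0.006  0.001]
```

```bash
python3 -m inch '[[[-0.003,0,0],[0,0,0],0],[[0,0,0],[0,0,0],0]]'; python3 -m inch '[[[-0.003,0,0],[0,0,0],0],[[0,0,0],[0,0,0],0]]'; python3 -c "
from tgt import *
lipnow()
ims=[]
for n in('side','top'):
    a,d=grab(n);x,y0=(200,130) if n=='top' else (200,130)
    ims.append(cv2.resize(a[y0:y0+110,x:x+110],(400,400),interpolation=2))
    P=cloud(n,d)[d>0];st=manip.state();R=Rq(st['tool_rot']).as_matrix()
    D=(P-st['tool_pos'])@np.stack([R[:,0],-R[:,1],-R[:,2]],1)+[0,0,.0375]
    k=(abs(D[:,2]-.004)<.006)&(D[:,0]>-.12)&(D[:,0]<.12)&(abs(D[:,1])<.075);q=D[k];print(n,np.percentile(q[:,0],[1,99]),np.median(q[:,2]))
save('c6.png',np.hstack(ims))"
```

```text
time: 17.7
tool_pos: [0.4902, -0.0108, 0.1729]
tool_rot: [-0.009, 0.941, 0.024, 0.337]
contact_force: [-0.1, -0.0, -4.6]
gripper_width: 0.127
grasp_force: 59.9
time: 17.9
tool_pos: [0.4879, -0.0109, 0.171]
tool_rot: [-0.009, 0.941, 0.024, 0.337]
contact_force: [0.5, 0.2, -4.5]
gripper_width: 0.13
grasp_force: 60.0
lip [-12.8  -0.2   0.5] top [1.512e+02 1.000e-01 7.470e+01] F [-0.7  0.2 -4.4] 0.13
side [-0.09037859  0.0807138 ] 0.0019296685486791636
top [-0.08449306  0.08419619] 0.0024688696147580277
```

View pics/c6.png

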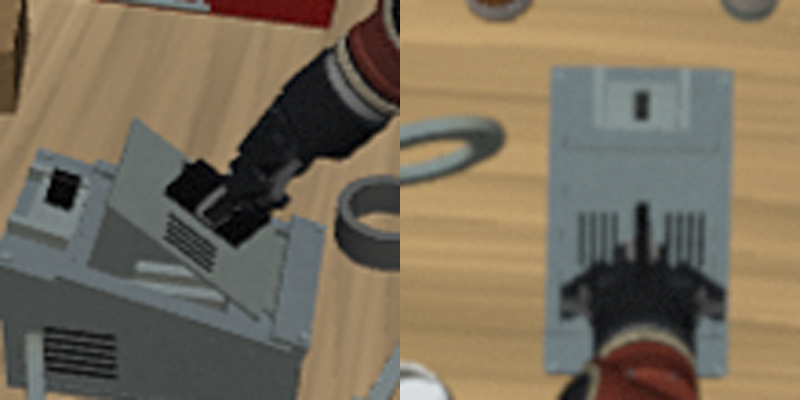

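```bash
python3 -m inch '[[[-0.0027,0,-0.001],[0,0,0],0],[[0,0,0],[0,0,0],0]]'; python3 -m inch '[[[0.0032,0,0.0101],[0,-0.1,0],0],[[0,0,0],[0,0,0],0]]'; python3 -c "
from tgt import *
lipnow()"; python3 -m inch '[[[0.0002,0,0.0091],[0,-0.1,0],0],[[0,0,0],[0,0,0],0]]'; python3 -c "
from tgt import *
lipnow()"
```

```text
time: 18.2
tool_pos: [0.4852, -0.0111, 0.1703]
tool_rot: [-0.009, 0.941, 0.024, 0.337]
contact_force: [-0.4, -0.4, -4.6]
gripper_width: 0.127
grasp_force: 60.1
time: 18.4
tool_pos: [0.4958, -0.0108, 0.1655]
tool_rot: [-0.007, 0.957, 0.025, 0.289]
contact_force: [-0.8, -0.5, -4.5]
gripper_width: 0.133
grasp_force: 59.9
lip [-13.7  -0.5   0.9] top [ 1.569e+02 -1.000e-01  5.850e+01] F [-2.  -0.4 -4.1] 0.133
time: 18.6
tool_pos: [0.5008, -0.0104, 0.1579]
tool_rot: [-0.006, 0.97, 0.025, 0.242]
contact_force: [0.5, -0.4, -1.1]
gripper_width: 0.132
grasp_force: 60.1
lip [-17.   -0.4   0.8] top [1.584e+02 1.000e-01 4.120e+01] F [ 0.2 -0.4 -1.2] 0.132
```

```bash
python3 -m inch '[[[0.0027,0,0.0075],[0,-0.08,0],0],[[0,0,0],[0,0,0],0]]'; python3 -c "
from tgt import *
lipnow()"; python3 -m inch '[[[0.0023,0,0.0065],[0,-0.07,0],0],[[0,0,0],[0,0,0],0]]'; python3 -c "
from tgt import *
lipnow()"
```

```text
time: 18.8
tool_pos: [0.5061, -0.01, 0.1522]
tool_rot: [-0.005, 0.979, 0.025, 0.203]
contact_force: [0.4, -0.9, -3.1]
gripper_width: 0.132
grasp_force: 59.9
lip [-17.7  -0.2   1.1] top [160.3   0.2  27.6] F [-0.4 -1.  -3.1] 0.132
time: 19.0
tool_pos: [0.5103, -0.0097, 0.1467]
tool_rot: [-0.005, 0.985, 0.025, 0.169]
contact_force: [0.3, 0.2, -4.1]
gripper_width: 0.132
grasp_force: 59.8
lip [-18.5  -0.1   1.4] top [160.9   0.3  15.3] F [-0.7  0.2 -4. ] 0.132
```

```bash
python3 -m inch '[[[0.0014,0,0.0045],[0,-0.04,0],0],[[0,0,0],[0,0,0],0]]'; python3 -c "
from tgt import *
lipnow()"; python3 -m inch '[[[0.0012,0,0.004],[0,-0.035,0],0],[[0,0,0],[0,0,0],0]]'; python3 -c "
from tgt import *
lipnow()"
```

```text
time: 19.2
tool_pos: [0.5126, -0.0096, 0.143]
tool_rot: [-0.004, 0.989, 0.025, 0.149]
contact_force: [-0.2, 0.4, -0.8]
gripper_width: 0.133
grasp_force: 60.1
lip [-19.   -0.1   1.1] top [160.9   0.3   7.8] F [-0.4  0.4 -0.8] 0.133
time: 19.4
tool_pos: [0.5149, -0.0094, 0.1403]
tool_rot: [-0.004, 0.991, 0.025, 0.132]
contact_force: [-4.3, 1.6, 2.8]
gripper_width: 0.134
grasp_force: 61.0
lip [-18.8  -0.    1.4] top [161.2   0.3   1.8] F [-3.4  1.8  3.8] 0.134
```

```bash
python3 -m inch '[[[-0.0005,0,0.001],[0,-0.005,0],0],[[0,0,0],[0,0,0],0]]'; python3 - <<'E'
from tgt import *
lipnow()
M=np.stack([EX,EY,EZ],1)
for n in('top','side'):
    a,d=grab(n);Q=(cloud(n,d)[d>0]-S0)@M
    for xr in((.005,.03),(.03,.05),(.11,.13),(.135,.155)):
        k=(Q[:,0]>xr[0])&(Q[:,0]<xr[1])&(abs(Q[:,1])>.03)&(abs(Q[:,1])<.055)&(abs(Q[:,2])<.03);print(n,xr,k.sum(),(np.median(Q[k&(Q[:,1]>0),2])*1e3).round(1),(np.median(Q[k&(Q[:,1]<0),2])*1e3).round(1))
    k=(abs(Q[:,1])>.068)&(abs(Q[:,1])<.072)&(Q[:,0]>.02)&(Q[:,0]<.15)&(abs(Q[:,2])<.03);print('rim8',np.median(Q[k,2])*1e3)
E
```

```text
time: 19.6
tool_pos: [0.515, -0.0094, 0.1404]
tool_rot: [-0.004, 0.991, 0.025, 0.13]
contact_force: [-8.2, 1.7, 6.1]
gripper_width: 0.134
grasp_force: 61.7
lip [-18.8  -0.1   1.7] top [161.2   0.3   1.6] F [-6.3  2.1  8. ] 0.134
top (0.005, 0.03) 48 5.0 nan
top (0.03, 0.05) 4 5.1 nan
top (0.11, 0.13) 60 6.6 5.5
top (0.135, 0.155) 103 5.6 5.2
rim8 8.277733872684156
side (0.005, 0.03) 87 3.1 3.2
side (0.03, 0.05) 45 2.7 2.1
side (0.11, 0.13) 60 2.9 3.1
side (0.135, 0.155) 70 3.0 3.1
rim8 6.941371350963913
  return _methods._mean(a, axis=axis, dtype=dtype,
  ret = ret.dtype.type(ret / rcount)
```

The cover is flush: both cameras read the plate's upper side about 4 mm above the rim plane. Releasing and backing off.

```bash
python3 -m inch '[[[0,0,-0.001],[0,0,0],0.15],[[0,0,0],[0,0,0],0.3],[[0,0,0],[0,0,0],0.35],[[0,0,-0.02],[0,0,0],0.35],[[0,0,-0.03],[0,0,0],0.35],[[0,0,-0.03],[0,0,0],0.3],[[0,0,0],[0,0,0],0.1]]'; python3 - <<'E'
from tgt import *
lipnow()
M=np.stack([EX,EY,EZ],1);st=manip.state();print(((st['tool_pos']-S0)@M).round(4))
for n in('top','side'):
    a,d=grab(n);Q=(cloud(n,d)[d>0]-S0)@M
    for xr in((.005,.03),(.03,.05),(.11,.13),(.135,.155)):
        k=(Q[:,0]>xr[0])&(Q[:,0]<xr[1])&(abs(Q[:,1])>.03)&(abs(Q[:,1])<.055)&(abs(Q[:,2])<.03);print(n,xr,k.sum(),(np.median(Q[k,2])*1e3).round(1))
    k=(Q[:,2]>.03)&(Q[:,2]<.06)&(Q[:,0]>.14)&(Q[:,0]<.23)&(abs(Q[:,1])<.03);q=Q[k];print('knob',k.sum(),q.min(0).round(4),q.max(0).round(4))
E
```

```text
time: 20.4
tool_pos: [0.4965, -0.0111, 0.2223]
tool_rot: [-0.002, 0.991, 0.025, 0.133]
contact_force: [0.0, -0.5, 0.7]
gripper_width: 0.147
grasp_force: 0.0
lip [-15.2  -1.   85.1] top [164.7  -0.6  86. ] F [ 0.2 -0.5  0.6] 0.147
[ 0.0842 -0.0007  0.1231]
top (0.005, 0.03) 24 5.1
top (0.03, 0.05) 5 4.1
top (0.11, 0.13) 56 5.1
top (0.135, 0.155) 103 5.2
knob 32 [ 0.1803 -0.0076  0.0406] [0.2014 0.0018 0.0498]
side (0.005, 0.03) 82 3.2
side (0.03, 0.05) 45 3.0
side (0.11, 0.13) 60 3.1
side (0.135, 0.155) 71 3.4
knob 45 [ 0.1769 -0.0033  0.0301] [0.201  0.0113 0.0455]
```

```bash
python3 -m inch '[[[0.035,0,0],[0,0,0],0.4],[[0.04,0,0],[0,0,0],0.45],[[0.031,0,0],[0,0,0],0.45],[[0,0,0.035],[0,0,0],0.45],[[0,0,0.03],[0,0,0],0.45],[[0,0,0.013],[0,0,0],0.45],[[0,0,0],[0,0,0],0.45]]'; python3 -c "
from tgt import *
M=np.stack([EX,EY,EZ],1);st=manip.state();print(((st['tool_pos']-S0)@M).round(4))"; python3 -m inch '[[[0,0,0],[0,0,0],0.2],[[0,0,0],[0,0,0],0],[[0,0,0],[0,0,0],0],[[0,0,0],[0,0,0],0]]'
```

```text
time: 21.2
tool_pos: [0.6164, -0.0043, 0.1665]
tool_rot: [-0.004, 0.992, 0.025, 0.127]
contact_force: [-0.1, 0.2, 0.3]
gripper_width: 0.452
grasp_force: 0.0
[0.1858 0.0003 0.0381]
time: 21.6
tool_pos: [0.6161, -0.0037, 0.1678]
tool_rot: [-0.004, 0.991, 0.025, 0.128]
contact_force: [-0.1, 5.8, -0.4]
gripper_width: 0.127
grasp_force: 58.9
```

```bash
python3 -m inch '[[[-0.008,0,0],[0,0,0],0],[[-0.008,0,0],[0,0,0],0],[[-0.006,0,0],[0,0,0],0],[[0,0,0],[0,0,0],0]]'; python3 -m inch '[[[-0.003,0,0],[0,0,0],0],[[-0.003,0,0],[0,0,0],0],[[0,0,0],[0,0,0],0]]'; python3 -c "
from tgt import *
M=np.stack([EX,EY,EZ],1);st=manip.state();print(((st['tool_pos']-S0)@M).round(4),(st['contact_force']@M).round(1))"
```

```text
time: 22.0
tool_pos: [0.5942, -0.0046, 0.1619]
tool_rot: [-0.004, 0.992, 0.025, 0.127]
contact_force: [-1.7, 5.3, -0.8]
gripper_width: 0.124
grasp_force: 60.6
time: 22.3
tool_pos: [0.5889, -0.0049, 0.1605]
tool_rot: [-0.004, 0.991, 0.025, 0.128]
contact_force: [-0.0, 6.0, -1.1]
gripper_width: 0.128
grasp_force: 60.6
[0.1576 0.001  0.0394] [-0.   6.  -1.1]
```

```bash
python3 -m inch '[[[-0.002,0,0],[0,0,0],0],[[0,0,0],[0,0,0],0]]'; python3 -m inch '[[[0,0,0],[0,0,0],0.15],[[0,0,0],[0,0,0],0.4],[[0,0,-0.02],[0,0,0],0.4],[[0,0,-0.04],[0,0,0],0.4],[[0,0,-0.04],[0,0,0],0.4],[[-0.03,0,-0.03],[0,0,0],0.4],[[-0.04,0,-0.02],[0,0,0],0.4],[[0,0,0],[0,0,0],0.4]]'; python3 - <<'E'
from tgt import *
M=np.stack([EX,EY,EZ],1);ims=[]
for n in('top','side'):
    a,d=grab(n);Q=(cloud(n,d)[d>0]-S0)@M
    for xr in((.005,.03),(.11,.13),(.13,.145)):
        k=(Q[:,0]>xr[0])&(Q[:,0]<xr[1])&(abs(Q[:,1])>.037)&(abs(Q[:,1])<.055)&(abs(Q[:,2])<.03);print(n,xr,k.sum(),(np.median(Q[k,2])*1e3).round(1))
    k=(Q[:,2]>.03)&(Q[:,2]<.06)&(Q[:,0]>.13)&(Q[:,0]<.23)&(abs(Q[:,1])<.03);q=Q[k];print('knob',k.sum(),q.min(0).round(4),q.max(0).round(4))
    x,y0=(90,110) if n=='top' else (160,130)
    ims.append(cv2.resize(a[y0:y0+200,x:x+200],(400,400),interpolation=2))
save('c7.png',np.hstack(ims));print(manip.state()['contact_force'])
E
```

```text
time: 22.5
tool_pos: [0.5871, -0.005, 0.16]
tool_rot: [-0.004, 0.991, 0.025, 0.128]
contact_force: [1.4, 6.0, -1.2]
gripper_width: 0.128
grasp_force: 60.5
time: 23.3
tool_pos: [0.4799, -0.0121, 0.2916]
tool_rot: [-0.001, 0.991, 0.025, 0.132]
contact_force: [-0.0, -0.7, 0.3]
gripper_width: 0.402
grasp_force: 0.0
top (0.005, 0.03) 5 5.0
top (0.11, 0.13) 42 5.4
top (0.13, 0.145) 46 5.4
knob 32 [ 0.1534 -0.0081  0.0392] [0.1746 0.0013 0.0493]
side (0.005, 0.03) 65 3.0
side (0.11, 0.13) 42 2.8
side (0.13, 0.145) 34 3.3
knob 42 [ 0.1496 -0.0044  0.0307] [0.1721 0.0108 0.0443]
[ 0.24357557  0.12659806 -1.11403384]
```

View pics/c7.png

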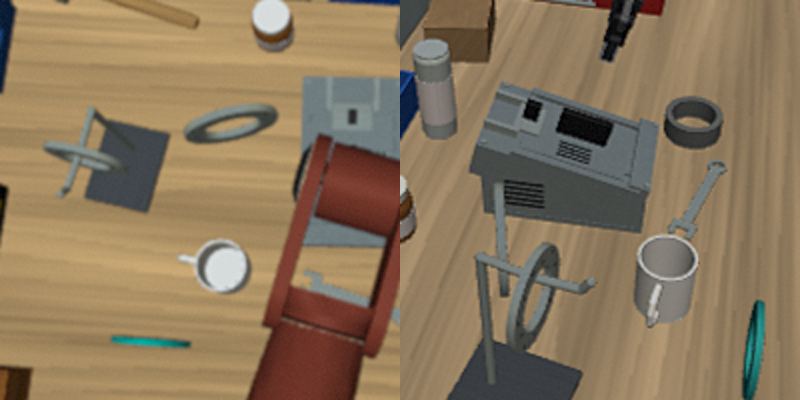

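Everything is in place: the disc hangs, the cover is flush and the bolt has moved about 27 mm over it. I never felt the bolt's end stop, so I'll grip the knob again and pull it against the stop.

```bash
python3 -m inch '[[[0.04,0,0.02],[0,0,0],0.45],[[0.03,0,0.03],[0,0,0],0.45],[[0,0,0.04],[0,0,0],0.45],[[0,0,0.04],[0,0,0],0.45],[[0,0,0.02],[0,0,0],0.45],[[0,0,0],[0,0,0],0.2],[[0,0,0],[0,0,0],0],[[0,0,0],[0,0,0],0]]'; python3 -m inch '[[[0,0,0],[0,0,0],0],[[-0.002,0,0],[0,0,0],0],[[0,0,0],[0,0,0],0]]'; python3 -m inch '[[[-0.002,0,0],[0,0,0],0],[[0,0,0],[0,0,0],0]]'
```

```text
time: 24.2
tool_pos: [0.5882, -0.0049, 0.1593]
tool_rot: [-0.005, 0.992, 0.025, 0.128]
contact_force: [1.0, 4.4, -0.4]
gripper_width: 0.129
grasp_force: 58.9
time: 24.5
tool_pos: [0.5858, -0.005, 0.1587]
tool_rot: [-0.004, 0.992, 0.025, 0.127]
contact_force: [1.4, 5.3, -1.2]
gripper_width: 0.127
grasp_force: 59.0
time: 24.7
tool_pos: [0.5856, -0.005, 0.1586]
tool_rot: [-0.004, 0.991, 0.025, 0.13]
contact_force: [11.4, 5.8, -7.1]
gripper_width: 0.128
grasp_force: 58.5
```

That is the stop: 11 N resistance with no further travel. Releasing, backing away and doing a last check.

```bash
python3 -m inch '[[[0.002,0,0],[0,0,0],0],[[0,0,0],[0,0,0],0.2],[[0,0,0],[0,0,0],0.4],[[0,0,-0.02],[0,0,0],0.4],[[0,0,-0.04],[0,0,0],0.4],[[0,0,-0.04],[0,0,0],0.4],[[0,0,0],[0,0,0],0.4],[[0,0,0],[0,0,0],0.4]]'; python3 - <<'E'
from tgt import *
M=np.stack([EX,EY,EZ],1)
for n in('top','side'):
    a,d=grab(n);Q=(cloud(n,d)[d>0]-S0)@M
    k=(Q[:,2]>.03)&(Q[:,2]<.06)&(Q[:,0]>.13)&(Q[:,0]<.23)&(abs(Q[:,1])<.03);q=Q[k];print('knob',k.sum(),q.min(0).round(4),q.max(0).round(4))
    k=(Q[:,0]>.11)&(Q[:,0]<.14)&(abs(Q[:,1])>.037)&(abs(Q[:,1])<.055)&(abs(Q[:,2])<.03);print('plate',np.median(Q[k,2]))
print(manip.job_done())
E
```

```text
time: 25.5
tool_pos: [0.5608, -0.0078, 0.2582]
tool_rot: [-0.003, 0.991, 0.025, 0.129]
contact_force: [-0.4, -0.2, -0.7]
gripper_width: 0.399
grasp_force: 0.0Traceback (most recent call last):
  File "<stdin>", line 5, in <module>
    return umr_minimum(a, axis, None, out, keepdims, initial, where)
ValueError: zero-size array to reduction operation minimum which has no identity
```

```bash
python3 - <<'E'
from tgt import *
M=np.stack([EX,EY,EZ],1)
a,d=grab('side');Q=(cloud('side',d)[d>0]-S0)@M
k=(Q[:,2]>.03)&(Q[:,2]<.06)&(Q[:,0]>.13)&(Q[:,0]<.23)&(abs(Q[:,1])<.03);q=Q[k]
if len(q):print('knob',q.min(0).round(4),q.max(0).round(4))
k=(Q[:,0]>.02)&(Q[:,0]<.14)&(abs(Q[:,1])>.037)&(abs(Q[:,1])<.055)&(abs(Q[:,2])<.03);print('plate',np.median(Q[k,2]))
print(manip.job_done())
E
```

```text
knob [ 0.1496 -0.002   0.0307] [0.1721 0.0106 0.0444]
plate 0.003251122618554594
the job is handed in; nothing more can be done
None
```

I handed the job in at about 25.6 s of the 72 s; no verdict came back. By camera and force readings, the disc hangs on the J-hook, the cover lies flush with its lip under the ledge, and the bolt was pulled to its end stop, then eased back by at most 2 mm as I let go.

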